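Cap a weighed sample vial in the bench press

TASK

The sample vial on the balance has been weighed and has its blue cap resting loosely on it; seal it before it draws moisture. Keep the vial upright, set it down gently and squarely in the nest of the capping press, let go of it, then push the press's lever fully down so that the cap is pressed home, and let the lever spring all the way back up. Leave the sealed vial standing in the nest and everything else on the bench where it is.

Things in the scene. Friction and masses are not known exactly. Their poses are not given: they have to be found in the camera images.
- vial: the vial to seal: 50 mL amber glass bottle with a white band, about 0.11 kg, upright on the balance pan. Body 42 mm in diameter up to 50 mm above its underside, then a shoulder and a 20 mm neck up to 73 mm; 83.5 mm tall with the cap loose, 76.5 mm with it home. Origin: centre of its underside, z up along its axis; round, so its yaw means nothing
- cap (a joint): how far the vial's blue press-fit cap (25 mm in diameter, 17 mm high) has been pushed down, in m: 0 = loose and proud, 0.007 = fully home. It needs about 15 N to move and stays where it is pushed
- cap_top (a point): centre of the top face of the vial's cap
- press: fixed bench capping press. Origin: on the bench under the nest. Its column (40 mm in diameter) stands at y = +130 mm and carries a head beam 36 mm wide (x), underside 168 mm above the bench, from the column to y = -30 mm. The lever handle reaches to -y. Open for loading from -x (roughly the robot's side) and from +x. Foot plate 12 mm thick, x -75 to 75, y -70 to 165 mm
- nest (a point): centre of the nest's floor, 16 mm above the bench: the vial's underside must stand here. Axes as the press. A 66 mm square aluminium block, top 24 mm above the bench, with a round recess 47 mm in diameter, 8 mm deep, rim chamfered 2.5 mm. Ram and head hang above: hold the upright vial with the tool tilted 40 to 45 degrees, leaning out over the press's +x or -x side
- ram_nose (a point): centre of the lower end of the ram's white nose, 26 mm in diameter, straight above the nest: 141 mm above the nest's floor with the lever up, 75.5 mm with it fully down
- lever (a joint): angle of the press's lever, in rad: 0 = up on its stop, 0.733 = fully down on its stop. Its spring brings it back up whenever it is let go. Pushing down at the grip takes about 4 N at the start, 8 N at the end, plus about 8 N over the last 8 mm of the ram's stroke while the cap goes home
- lever_grip (a point): middle of the lever's round black grip (28 mm in diameter, 95 mm long, along the lever, red collar at its inner end), on its centre line: its top is 14 mm higher. 190 mm from the lever's pin, which lies along x at y = +85, z = 241 mm of the press. In the press's axes it goes from about [0, -91, 311] mm (up) to [0, -93, 175] mm (fully down): push straight down on it
- balance: yellow top-pan balance, 195 mm wide and 310 mm deep, fixed. Origin: on the bench under the middle of the case; -x is its sloping front with the display. Round steel pan 160 mm in diameter, its centre at x = +40 mm, its top 85 mm above the bench; the case is 65 mm high. The vial stands within about 45 mm of the pan's centre
- capped_a: bystander: a finished vial, same size, cap already home, behind the press's column. Origin: centre of its underside
- capped_b: bystander: another finished vial, beyond the lever handle. Origin: centre of its underside
- cap_dish: bystander: low glass dish, 90 mm in diameter, 16 mm high, with spare blue caps in it reaching 20 mm, on the bench under the lever handle. Origin: centre of its underside
- beaker: bystander: glass beaker, 68 mm in diameter, 95 mm tall, behind the balance. Origin: centre of its underside
- spatula: bystander: steel spatula, 180 mm long, lying flat beside the balance along its own x. Origin: on its underside, between its ends
- wash_bottle: bystander: white bottle with a red cap, 72 mm in diameter, 180 mm tall, at the far edge. Origin: centre of its underside
- grad_cylinder: bystander: glass measuring cylinder, foot 76 mm in diameter, 200 mm tall, at the far edge. Origin: centre of its underside

How it is judged:
On the way, in this order (a step that is already met when the one before it is completed fails the run):
1. the vial stands upright on the floor of the nest, let go, with its cap still proud (horizontal distance between vial and nest below 0.006 m and z of vial in the frame of nest between -0.003 and 0.0025 m and angle between vial's own z axis and vertical below 0.06 rad and contact force between the fingers and vial below 0.1 N and value of joint cap below 0.003 m), for 0.2 s.
2. the lever is pushed fully down and has pressed the cap home on the vial in the nest (value of joint lever above 0.7 rad and value of joint cap above 0.0058 m and horizontal distance between vial and nest below 0.006 m and angle between vial's own z axis and vertical below 0.06 rad), for 0.1 s.
At the end, for the whole second after the job is handed in: vial released, at rest and upright (0.06 rad) on the nest floor (axis within 6 mm, underside within 2.5 mm), cap home (over 5.8 mm of 7), lever back up (below 0.04 rad); the cap was pressed by the lever, past 0.70 rad, after the vial was let go in the nest (horizontal distance between vial and nest below 0.006 m and z of vial in the frame of nest between -0.003 and 0.0025 m and angle between vial's own z axis and vertical below 0.06 rad and value of joint cap above 0.0058 m and value of joint lever below 0.04 rad and linear speed of vial below 0.02 m/s and contact force between the fingers and vial below 0.1 N); the robot touches nothing.
It fails at once if the vial is tipped by more than 0.5 rad (angle between vial's own z axis and vertical above 0.5 rad).
It fails at once if the glass vial is dropped (falls free for more than about 15 mm) (linear speed of vial above 0.55 m/s and contact force between the fingers and vial below 0.1 N).
It fails at once if another thing on the bench is shifted by more than 30 mm (distance of any of capped_a, capped_b, cap_dish, beaker, spatula, wash_bottle, grad_cylinder from where it was at the start of the episode above 0.03 m).
It fails at once if another vessel on the bench is tipped over (angle between any of capped_a, capped_b, cap_dish, beaker, wash_bottle, grad_cylinder's own z axis and vertical above 0.5 rad).
It also fails if it takes over 70 s, if anything falls off the work surface, if the arm or the gripper's body presses on something with over 40 N, if the wrist force passes 120 N, or if a joint passes its speed limit or range.

ROBOT

A 6-joint arm with a two-finger parallel gripper is mounted at the origin on the work surface. World frame = base frame: x ahead of the robot, y to its left, z up, the work surface at z = 0. Lengths are in m, angles in rad, forces in N, time in s.
With the tool pointing down it reaches from about 0.35 to 0.775 m from the base axis. Payload 5.5 kg.
Tool frame: the origin (TCP) lies at the very end of the fingers, on their centre line; the grasp point (between the pads) lies 19 mm behind it; z points along the fingers, y is the line along which they close (so a half turn about z gives the same grasp; the last joint's range is limited). The gripper opens to 85 mm and grips with 20 to 120 N. Pads are 22 mm wide; open, the fingers measure 114 mm over their backs; the gripper's body (76 mm by 85 mm) begins 54 mm behind the grasp point. The pads swing forward as they close: fully open they stand 13 mm farther back than shut.
Start: joints at [-1.296, 0.313, 0.046, 1.304, 0, 1.431], TCP at [0.232, -0.526, 0.231] pointing down, gripper open.
Joint ranges: [-2.76, 2.76], [-0.86, 1.69], [-1.03, 1.26], [-2.2, 2.34], [-1.47, 1.5], [-3.14, 3.14]. Speed limits (rad/s): [2.57, 2.57, 3.14, 3.14, 3.14, 3.14].

INTERFACE

Orientations are given as a unit quaternion [w, x, y, z].
In Python, from workcell import get_state, read_camera, calibration, hand_in gives the robot as it stands.
- The arm moves only by the tool drive_tool, never from a script. Its argument "deltas" is a list that holds one entry, the list of rows, each a list of 7 numbers: the closure in counts, from 0 (fully open) to 255 (shut), then the shift along the tool's x, y, z in m, then the turn, a rotation vector about the tool's x, y, z in degrees. A call has 1 to 12 rows; each row is the pose to reach, as a shift and turn from the pose commanded when the call began, along the tool's axes at that moment; what a row does not reach only later rows make up. A row lasts 1/8 s, in which the tool goes at most 62.5 mm and 10.7 degrees, less where a joint would pass 70% of its speed; a pose out of reach is approached as far as the arm can. A call with a gripper value outside its range is refused whole. The fingers move at their own pace and stop on an object; "newtons" is the grip in N (left out, the last holds). Time passes only in rows, so rows that repeat a pose let the fingers close. It gives the time, the measured TCP pose, the force, the opening and the grip force at its end, in the units of the state.
- get_state(): the state, without advancing time (a new reading comes with each control period).
- read_camera(name): name is "scene" or "top" or "wrist"; returns (picture, depth): 384x512x3 uint8, red, green, blue; 384x512 float32, m along the optical axis (not along the pixel's ray), 0 where there is no reading.
- calibration(name): a dict with "mtx" (3x3 intrinsics, pixels), "k1" (the pictures are not rectified: a ray, as slopes to the right and down, at radius r is drawn at 1 + k1 r^2 times it, then the intrinsics apply), "world_from_camera" (4x4, takes a point from camera to world coordinates). Camera axes: x right, y up, looking along -z (the intrinsics and any distortion apply to the point x, -y, -z); pixel columns grow to the right and rows downward; lengths in m; the calibration is good to about 2 mm. A picture is of the moment at which its call begins: read the wrist's pose just before it. calibration takes no time and is no camera call; for the wrist camera it gives the pose at the moment of the call.
- hand_in(): hands the job in; it is judged then, once.
The state is a dict: "clock": time; "joint_pos": joint angles; "qvel": joint speeds; "tau": joint torques, N m; "tcp_pos": TCP position; "orientation": TCP orientation; "wrist_force": force on the tool from outside, world axes, zero at the start; "ft_torque": the same for the moment, N m; "finger_gap": finger opening in m; "grip_force": force on a finger pad.
Only numpy, scipy, OpenCV 4.12 (cv2) and the standard library are available. Lean on these libraries where they do the work, as an engineer would, in place of code of your own. Each camera call takes 0.05 s, during which the arm holds its last target. There are 200 camera calls.

## Working session

There is one attempt and no reset: what is moved stays moved. The work goes in short steps, Python scripts to look and compute and a tool call to move; the robot and the scene stay as the last step left them, time stands still between calls to the robot, and variables do not carry over. Pictures are saved under pics/ and viewed, at most 10 in all, crops included, and the job is handed in when it is done.

Besides the shell and the picture viewer there is one more tool, called after "Call:" as a command line: name --argument value ..., lists and objects as JSON in quotes. drive_tool: Moves the arm, as the interface text tells. Its arguments: {"type":"object","properties":{"deltas":{"type":"array","items":{"type":"array","items":{"type":"array","items":{"type":"number"}}}},"newtons":{"type":"number"}},"required":["deltas"]}

```bash
mkdir -p pics
cat > h.py <<'E'
import numpy as np, cv2
from workcell import *
from scipy.spatial.transform import Rotation as R
def cloud(name):
    c=calibration(name); im,d=read_camera(name)
    K=np.array(c["mtx"]);k1=c["k1"];T=np.array(c["world_from_camera"])
    v,u=np.mgrid[0:384,0:512].astype(float)
    xd=(u-K[0,2])/K[0,0]; yd=(v-K[1,2])/K[1,1]
    x,y=xd.copy(),yd.copy()
    for _ in range(20):
        s=1+k1*(x*x+y*y); x=xd/s; y=yd/s
    P=np.stack([x*d,-y*d,-d],-1)@T[:3,:3].T+T[:3,3]
    P[d==0]=np.nan
    return im,P
E
python3 - <<'E'
from h import *
s=get_state(); print({k:np.round(v,3).tolist() for k,v in s.items()})
for n in("scene","top"):
    im,P=cloud(n); np.savez(n,im=im,P=P); cv2.imwrite(f"pics/{n}0.png",im[...,::-1]); print(n,np.round(calibration(n)["world_from_camera"],3).tolist())
E
```

```text
{'clock': 0.0, 'joint_pos': [-1.296, 0.314, 0.045, 1.304, -0.0, 1.431], 'qvel': [0.0, -0.0, 0.0, -0.002, -0.001, 0.001], 'tau': [0.002, -48.062, 29.854, 0.019, -0.0, 0.0], 'tcp_pos': [0.232, -0.526, 0.23], 'orientation': [-0.001, 0.979, 0.206, -0.0], 'wrist_force': [-0.37, -0.203, 0.465], 'ft_torque': [-0.004, -0.055, 0.002], 'grip_force': 0.0, 'finger_gap': 0.085}
scene [[-0.098, -0.807, 0.583, 1.181], [0.995, -0.073, 0.067, 0.066], [-0.011, 0.586, 0.81, 0.977], [0.0, 0.0, 0.0, 1.0]]
top [[-0.023, 0.987, -0.157, 0.459], [-0.999, -0.019, 0.029, 0.025], [0.026, 0.158, 0.987, 1.177], [0.0, 0.0, 0.0, 1.0]]
```

View pics/scene0.png

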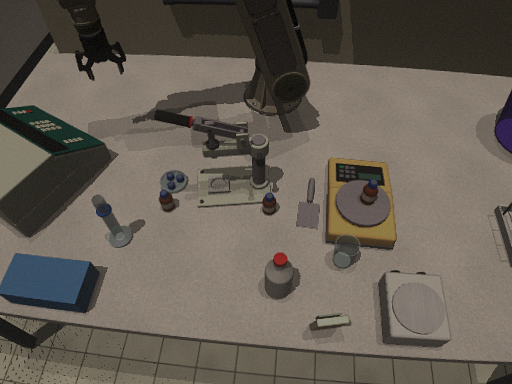

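View pics/top0.png

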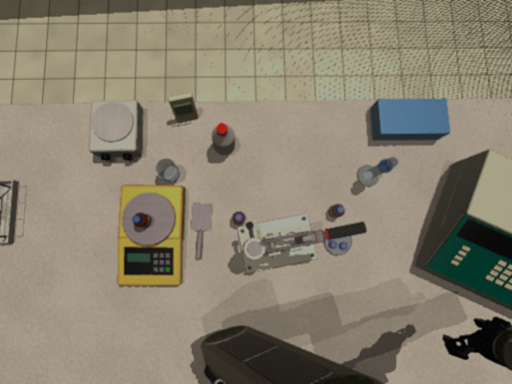

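The scene view shows the vial on the pan at scene (370,190) / top (141,220). The press column is at top (253,247), the black grip at (347,230), and the nest block at scene (219,185).

Run:
```python
from h import *
for n,bx in (("scene",{"vial":(355,175,385,210),"nest":(203,172,236,200),"grip":(150,105,195,132),"plate":(190,160,275,210),"col":(245,130,272,190)}),
             ("top",{"vial":(128,208,156,232),"grip":(325,218,368,242),"plate":(232,212,318,274),"col":(240,232,268,262)})):
    z=np.load(n+".npz"); im=z["im"].astype(int);P=z["P"]
    hsv=cv2.cvtColor(z["im"],cv2.COLOR_RGB2HSV)
    for k,(a,b,c,d) in bx.items():
        p=P[b:d,a:c].reshape(-1,3); col=im[b:d,a:c].reshape(-1,3)
        if k=="vial":
            blue=(col[:,2]>col[:,0]*1.3)&(p[:,2]>.145); q=p[blue]
            print(n,k,len(q),np.nanmedian(q,0).round(4),np.nanmin(q,0).round(3),np.nanmax(q,0).round(3))
            q=p[(p[:,2]>.16)]; print(' top',len(q),q.mean(0).round(4),((q.max(0)+q.min(0))/2).round(4))
            q=p[(p[:,2]>.095)&(p[:,2]<.14)]; print(' body',len(q),q.min(0).round(4),q.max(0).round(4))
        if k=="grip":
            q=p[(p[:,2]>.2)&(col.max(1)<60)]; m=np.median(q,0); u=np.linalg.svd(q-q.mean(0))[2][0]; t=(q-m)@u
            print(n,k,len(q),m.round(4),u.round(3),np.percentile(t,[1,99]).round(3),q.min(0).round(3),q.max(0).round(3))
        if k=="plate":
            q=p[(p[:,2]>.006)&(p[:,2]<.018)]; r=cv2.minAreaRect((q[:,:2]*1000).astype(np.float32)); print(n,k,len(q),r,np.median(q[:,2]))
        if k=="nest":
            q=p[(p[:,2]>.0215)&(p[:,2]<.028)]; r=cv2.minAreaRect((q[:,:2]*1000).astype(np.float32)); print(n,k,len(q),r,np.median(q[:,2]))
        if k=="col":
            for lo,hi in((.05,.15),(.17,.2),(.2,.22),(.22,.25),(.25,.3)):
                q=p[(p[:,2]>lo)&(p[:,2]<hi)]
                if len(q):print(n,k,lo,len(q),q.mean(0).round(3),q.min(0).round(3),q.max(0).round(3))
for n,b in(("scene",(190,85,110,160)),("top",(225,200,150,90))):
    x,y,w,h=b; im=np.load(n+".npz")["im"][y:y+h,x-40 if n=="scene" else x:x+w]
    cv2.imwrite(f"pics/{n}c.png",cv2.resize(im[...,::-1],None,fx=3.4,fy=3.4,interpolation=cv2.INTER_CUBIC))
```

```text
scene vial 56 [0.5427 0.3108 0.1658] [0.525 0.301 0.151] [0.549 0.325 0.17 ]
 top 65 [0.538  0.3133 0.1666] [0.5367 0.3128 0.1658]
 body 179 [0.5214 0.292  0.0954] [0.5587 0.3326 0.14  ]
scene nest 138 ((470.6018371582031, -138.8343505859375), (67.0555648803711, 65.55792236328125), 10.159025192260742) 0.0228902298665275
scene grip 396 [ 0.4918 -0.2266  0.3183] [ 0.136 -0.908  0.396] [-0.058  0.045] [ 0.472 -0.277  0.282] [ 0.505 -0.175  0.339]
scene plate 2061 ((476.74298095703125, -90.51521301269531), (181.55763244628906, 236.0082244873047), 8.949552536010742) 0.010551917971870606
scene col 0.05 215 [ 0.462 -0.012  0.094] [ 0.451 -0.031  0.051] [0.47  0.007 0.15 ]
scene col 0.17 222 [ 0.482 -0.009  0.187] [ 0.449 -0.046  0.17 ] [0.522 0.018 0.2  ]
scene col 0.2 286 [ 0.454 -0.012  0.208] [ 0.42  -0.045  0.2  ] [0.481 0.018 0.218]
scene col 0.22 43 [ 0.469 -0.041  0.235] [ 0.431 -0.047  0.22 ] [ 0.481 -0.035  0.25 ]
scene col 0.25 12 [ 0.476 -0.04   0.257] [ 0.473 -0.043  0.25 ] [ 0.479 -0.035  0.262]
top vial 49 [0.5353 0.3077 0.1687] [0.526 0.299 0.145] [0.547 0.322 0.173]
 top 67 [0.5378 0.3102 0.1687] [0.5382 0.3104 0.1676]
 body 92 [0.5176 0.2903 0.095 ] [0.5581 0.3292 0.1399]
top grip 360 [ 0.4856 -0.2293  0.324 ] [-0.17   0.908 -0.383] [-0.042  0.042] [ 0.469 -0.27   0.304] [ 0.502 -0.19   0.343]
top plate 1991 ((463.45843505859375, -90.63648986816406), (273.6316833496094, 193.84474182128906), 89.524658203125) 0.012915244768901601
top col 0.17 30 [ 0.478 -0.015  0.191] [ 0.437 -0.048  0.179] [ 0.492 -0.001  0.2  ]
top col 0.2 417 [ 0.45  -0.016  0.21 ] [ 0.419 -0.049  0.201] [0.477 0.014 0.218]
top col 0.22 11 [ 0.46  -0.043  0.242] [ 0.432 -0.046  0.227] [ 0.486 -0.038  0.25 ]
top col 0.25 12 [ 0.473 -0.042  0.258] [ 0.466 -0.045  0.25 ] [ 0.478 -0.039  0.263]
```

View pics/scenec.png

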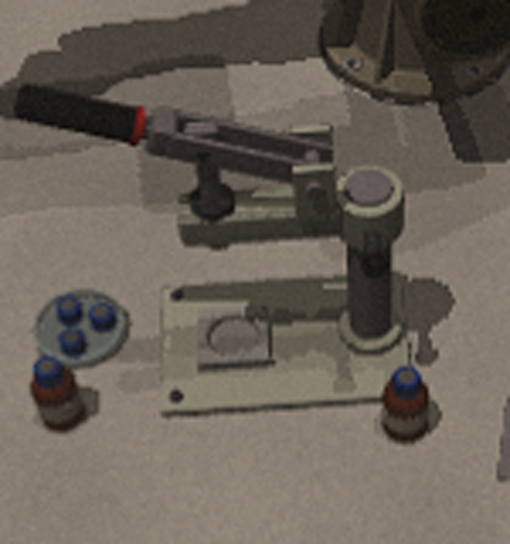

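The crop shows the nest recess open in front and the lever up. Estimates: nest ≈ (0.4705, -0.139), press yaw ≈ 10°, which the grip at (0.486, -0.229, 0.325 top) confirms. The vial is at (0.538, 0.311), with its top at 0.1685 as expected. Next I'll plan the moves.

```bash
cat >> h.py <<'E'
def ori(phi,th):
    f,t=np.radians([phi,th]); z=np.array([np.sin(t)*np.cos(f),np.sin(t)*np.sin(f),-np.cos(t)]); y=np.array([-np.sin(f),np.cos(f),0])
    return R.from_matrix(np.stack([np.cross(y,z),y,z],1))
def st():
    s=get_state(); q=s["orientation"]; return np.array(s["tcp_pos"]),R.from_quat([q[1],q[2],q[3],q[0]])
def delta(p,r,frm=None):
    p0,r0=frm or st(); return r0.apply(np.array(p)-p0,inverse=True).round(4).tolist(),(r0.inv()*r).as_rotvec(degrees=True).round(2).tolist()
def at(g,phi,th,back=0,ahead=.021):  # tcp pose with grip axis point g
    r=ori(phi,th); return np.array(g)+r.apply([0,0,ahead-back]),r
E
python3 - <<'E'
from h import *
a=(np.array([.46,-.2,.48]),ori(119-180,0)); print(delta(*a))
b=at([.538,.311,.121],30,42,.15); print(b[0],delta(*b,frm=a))
E
```

```text
([0.3404, -0.2065, -0.2491], [-0.06, -0.09, -95.23])
[0.46324655 0.26784108 0.21686568] ([0.4076, 0.2297, 0.2631], [-33.21, -32.64, -86.52])
```

Call:
drive_tool --deltas '[[[0, 0, 0, -0.06, 0, 0, 0], [0, 0, 0, -0.12, 0, 0, 0], [0, 0, 0, -0.18, 0, 0, -10], [0, 0.04, -0.02, -0.24, 0, 0, -20], [0, 0.09, -0.05, -0.249, 0, 0, -30], [0, 0.13, -0.08, -0.249, 0, 0, -40], [0, 0.18, -0.11, -0.249, 0, 0, -50], [0, 0.22, -0.135, -0.249, 0, 0, -60], [0, 0.27, -0.165, -0.249, 0, 0, -70], [0, 0.31, -0.19, -0.249, 0, 0, -80], [0, 0.34, -0.206, -0.249, 0, 0, -90], [0, 0.34, -0.206, -0.249, 0, 0, -95]]]'

```text
clock: 1.6
tcp_pos: [0.461, -0.1986, 0.4798]
orientation: [-0.0, 0.506, 0.863, 0.0]
wrist_force: [0.3, -0.1, -0.4]
finger_gap: 0.0853
grip_force: 0.0
```

Run:
```python
from h import *
print(st()[0],np.round(get_state()["joint_pos"],2))
print(delta(*at([.538,.311,.121],30,42,.15)))
```

```text
[ 0.46102641 -0.19859166  0.47983852] [-0.57  0.25  0.57  1.9   0.    0.49]
([0.4058, 0.2295, 0.2633], [-33.11, -32.73, -86.35])
```

Call:
drive_tool --deltas '[[[0, 0.04, 0.02, 0, -3.3, -3.3, -8.6], [0, 0.08, 0.045, 0, -6.6, -6.5, -17.3], [0, 0.12, 0.07, 0.02, -10, -9.8, -26], [0, 0.16, 0.09, 0.05, -13.2, -13.1, -34.5], [0, 0.2, 0.115, 0.08, -16.5, -16.4, -43.2], [0, 0.24, 0.135, 0.11, -19.9, -19.6, -51.8], [0, 0.28, 0.16, 0.14, -23.2, -22.9, -60.4], [0, 0.32, 0.18, 0.18, -26.5, -26.2, -69], [0, 0.36, 0.2, 0.22, -29.8, -29.5, -77.7], [0, 0.406, 0.229, 0.263, -33.1, -32.7, -86.3], [0, 0.406, 0.229, 0.263, -33.1, -32.7, -86.3], [0, 0.406, 0.229, 0.263, -33.1, -32.7, -86.3]]]'

```text
clock: 3.1
tcp_pos: [0.4652, 0.2655, 0.2174]
orientation: [0.346, -0.238, 0.903, 0.091]
wrist_force: [0.9, 0.1, 0.3]
finger_gap: 0.0853
grip_force: 0.0
```

Run:
```python
from h import *
print(st()[0],np.round(get_state()["joint_pos"],2))
print(delta(*at([.538,.311,.121],30,42,.15)))
im,P=cloud("wrist"); np.savez("wrist",im=im,P=P); cv2.imwrite("pics/w1.png",im[...,::-1])
q=P.reshape(-1,3); d=np.hypot(q[:,0]-.538,q[:,1]-.311)<.035
for lo,hi in((.08,.09),(.095,.13),(.15,.164),(.165,.175)):
    k=q[d&(q[:,2]>lo)&(q[:,2]<hi)]
    if len(k): print(lo,len(k),k.mean(0).round(4),k.min(0).round(4),k.max(0).round(4))
```

```text
[0.46524519 0.26550811 0.21735928] [ 0.28 -0.26 -0.87  0.25  0.16 -0.18]
([0.0008, 0.003, -0.0], [-0.34, -0.07, -0.37])
0.08 1030 [0.5292 0.3018 0.0848] [0.5033 0.2763 0.0828] [0.5721 0.3456 0.09  ]
0.095 1058 [0.5196 0.3051 0.1133] [0.512  0.2925 0.095 ] [0.5443 0.3325 0.13  ]
0.15 323 [0.5258 0.3087 0.1574] [0.5205 0.3008 0.1507] [0.5404 0.3232 0.164 ]
0.165 277 [0.5311 0.312  0.1677] [0.5212 0.3013 0.165 ] [0.5454 0.3256 0.1695]
```

View pics/w1.png

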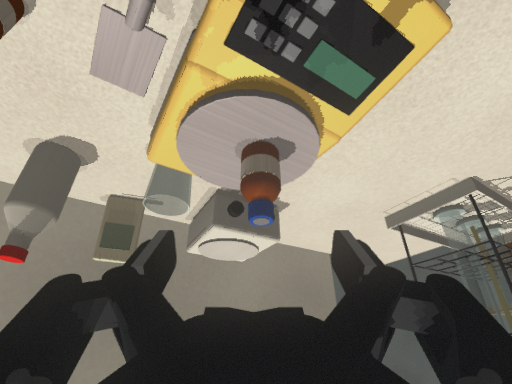

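The wrist view shows the vial at (260,180), centred between the open fingers. I'll fit circles for its axis.

Run:
```python
from h import *
from scipy.optimize import least_squares
P=np.load("wrist.npz")["P"].reshape(-1,3); d=np.hypot(P[:,0]-.538,P[:,1]-.311)<.035
for lo,hi,r in((.095,.13,.021),(.155,.165,.0125)):
    k=P[d&(P[:,2]>lo)&(P[:,2]<hi)]
    f=least_squares(lambda c:np.hypot(k[:,0]-c[0],k[:,1]-c[1])-r,[.538,.311],loss="soft_l1",f_scale=.001); print(f.x.round(4),np.abs(f.fun).mean())
g=[*f.x,.119]
print(delta(*at([.5365,.3125,.119],30,42)))
```

```text
[0.5341 0.314 ] 0.00036531825021025546
[0.5343 0.314 ] 0.0003821114834494245
([0.0044, 0.0068, 0.1516], [-0.4, 0.07, -0.37])
```

Call:
drive_tool --deltas '[[[0, 0.004, 0.007, 0.03, 0, 0, 0], [0, 0.004, 0.007, 0.06, 0, 0, 0], [0, 0.004, 0.007, 0.09, 0, 0, 0], [0, 0.004, 0.007, 0.12, 0, 0, 0], [0, 0.004, 0.007, 0.14, 0, 0, 0], [0, 0.004, 0.007, 0.151, 0, 0, 0], [0, 0.004, 0.007, 0.151, 0, 0, 0]]]'

```text
clock: 4.03
tcp_pos: [0.5486, 0.3194, 0.1031]
orientation: [0.347, -0.237, 0.903, 0.091]
wrist_force: [0.4, -0.5, 0.5]
finger_gap: 0.085
grip_force: 0.0
```

Call:
drive_tool --deltas '[[[60, 0, 0, 0, 0, 0, 0], [80, 0, 0, 0, 0, 0, 0], [100, 0, 0, 0, 0, 0, 0], [110, 0, 0, 0, 0, 0, 0], [120, 0, 0, 0, 0, 0, 0], [130, 0, 0, 0, 0, 0, 0], [140, 0, 0, 0, 0, 0, 0], [150, 0, 0, 0, 0, 0, 0], [150, 0, 0, 0, 0, 0, 0], [150, 0, 0, 0, 0, 0, 0]]]' --newtons 30

```text
clock: 5.28
tcp_pos: [0.5471, 0.3198, 0.1025]
orientation: [0.347, -0.238, 0.903, 0.091]
wrist_force: [-1.8, -0.5, 2.5]
finger_gap: 0.0413
grip_force: 30.6
```

Run:
```python
from h import *
s=get_state(); print(st()[0],np.round(s["joint_pos"],2),s["finger_gap"],s["grip_force"],np.round(s["wrist_force"],2))
im,P=cloud("wrist"); cv2.imwrite("pics/w2.png",im[...,::-1])
```

```text
[0.54714268 0.31983212 0.10246681] [ 0.35  0.13 -0.88 -0.16  0.11 -0.12] 0.0412575492228101 30.571770071983337 [-1.81 -0.51  2.51]
```

View pics/w2.png

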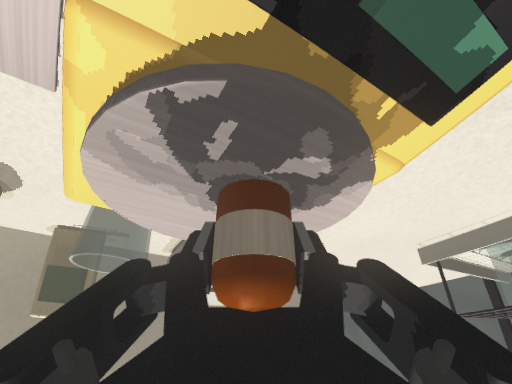

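The vial is held centred between the pads with a gap of 41.3 mm. Next I'll lift it and carry it round to the -x side of the press.

```bash
cat >> h.py <<'E'
U=np.array([0,0,0.])
def und(u,phi,th=None):  # tcp pose so that vial underside is at u, tool at heading phi, tilt of grasp
    r=R.from_euler('z',phi-G[2],degrees=True)*G[1]; return np.array(u)+R.from_euler('z',phi-G[2],degrees=True).apply(G[0]-G[3]),r
G=(np.array([0.5471,0.3198,0.1025]),R.from_quat([-.2376,.9030,.0907,.3472]),30,np.array([.536,.3125,.085]))
E
python3 - <<'E'
from h import *
p,r=st(); G=(p,r,30,G[3]); import h; h.G=G; print(p.tolist(),r.as_quat().tolist(), r.as_matrix().round(3).tolist())
a=und([.536,.3125,.16],30); b=und([.40,.13,.17],20); c=und([.36,-.158,.08],10)
f=None
for x in(a,b,c): print(x[0].round(3),delta(*x,frm=f)); f=x
E
```

```text
[0.5471786344757446, 0.31984874620573733, 0.1025145305269231] [-0.23796076625239396, 0.9027209607064565, 0.09118635891404506, 0.3466332193742901] [[-0.646, -0.493, 0.582], [-0.366, 0.87, 0.33], [-0.669, -0.0, -0.743]]
[0.547 0.32  0.178] ([-0.0502, -0.0, -0.0557], [0.0, 0.0, 0.0])
[0.412 0.135 0.188] ([0.1481, -0.0941, -0.1468], [6.69, 0.0, 7.43])
[ 0.373 -0.155  0.098] ([0.1599, -0.2604, -0.0227], [6.69, 0.0, 7.43])
```

Call:
drive_tool --deltas '[[[150, -0.005, 0, -0.0055, 0, 0, 0], [150, -0.02, 0, -0.022, 0, 0, 0], [150, -0.035, 0, -0.039, 0, 0, 0], [150, -0.05, 0, -0.056, 0, 0, 0], [150, -0.025, -0.016, -0.08, 1.1, 0, 1.2], [150, 0, -0.032, -0.105, 2.2, 0, 2.5], [150, 0.025, -0.047, -0.13, 3.3, 0, 3.7], [150, 0.05, -0.063, -0.154, 4.5, 0, 5], [150, 0.075, -0.08, -0.179, 5.6, 0, 6.2], [150, 0.098, -0.094, -0.202, 6.7, 0, 7.4], [150, 0.098, -0.094, -0.202, 6.7, 0, 7.4]]]'

```text
clock: 6.7
tcp_pos: [0.4157, 0.1341, 0.196]
orientation: [0.349, -0.158, 0.922, 0.059]
wrist_force: [0.4, -0.4, -0.4]
finger_gap: 0.0414
grip_force: 31.1
```

```bash
sed -i 's/^G=.*/G=(np.array([.54718,.31985,.10251]),R.from_quat([-.23796,.90272,.09119,.34663]),30,np.array([.536,.3125,.085]))/' h.py
python3 - <<'E'
from h import *
s=get_state(); print(np.round(s["joint_pos"],2),s["finger_gap"],s["grip_force"],st()[0])
print(delta(*und([.36,-.158,.08],10)))
E
```

```text
[-0.05 -0.49 -1.03  0.35  0.26 -0.3 ] 0.04139201785691004 31.141058206558228 [0.41574876 0.13406157 0.19600857]
([0.1674, -0.2583, -0.0165], [6.56, -0.48, 7.36])
```

Joint 3 is at its limit at this short radius. I'll fit a quick kinematic model to see which poses near the nest are feasible.

```bash
cat > kin.py <<'E'
from h import *
from scipy.optimize import least_squares
S=[([-1.296,.314,.045,1.304,0],[.232,-.526,.230]),([-.57,.25,.57,1.9,0],[.461,-.1986,.4798]),([.28,-.26,-.87,.25,.16],[.4652,.2655,.2174]),([.35,.13,-.88,-.16,.11],[.5472,.3198,.1025]),(get_state()["joint_pos"][:5] if 0 else [-.05,-.49,-1.03,.35,.26],[.4157,.1341,.196])]
def fk(p,q):
    h,L1,a,L2,b,c,d,e=p; j1,j2,j3,j4,j5=q; f=j2-j3; P=f+j4
    r=L1*np.sin(j2+a)+L2*np.cos(f+b)+e; z=h+L1*np.cos(j2+a)-L2*np.sin(f+b)
    t=np.array([np.cos(P)*np.cos(j5),np.sin(j5),-np.sin(P)*np.cos(j5)])
    v=np.array([r,d,z])+c*t
    return R.from_euler('z',j1).apply(v),R.from_euler('z',j1).apply(t)
pr=np.array([.3,.35,0,.35,0,.25,.08,0])
fit=least_squares(lambda p:np.r_[np.concatenate([(fk(p,q)[0]-x)/.005 for q,x in S]),(p-pr)/.15],pr)
p=fit.x
lo=np.array([-2.76,-.86,-1.03,-2.2,-1.47]);hi=np.array([2.76,1.69,1.26,2.34,1.5])
def ik(x,phi,th):
    t=ori(phi,th).as_matrix()[:,2]; best=None
    for s in([np.arctan2(x[1],x[0])-.1,0,-.8,.5,0],[np.arctan2(x[1],x[0])-.1,.3,0,1,0],[-1,.3,.5,2,.3]):
        g=least_squares(lambda q:np.r_[(fk(p,q)[0]-x)/.001,(fk(p,q)[1]-t)*100],np.clip(s,lo+.01,hi-.01),bounds=(lo,hi))
        if best is None or g.cost<best.cost: best=g
    return best.x,fk(p,best.x)[0]-x,best.cost
E
python3 - <<'E'
from kin import *
print(p.round(3),[((fk(p,q)[0]-x)*1000).round(1).tolist() for q,x in S])
N=np.array([.4705,-.139,.016])
for ph in(10,0,-10,190):
  for th in(40,42,45):
    r=R.from_euler('z',ph,degrees=True)
    for off in((0,0,0),(0,0,.03),(-.1,0,.03),(-.05,0,.03),(0,-.1,.03)):
        u=N+R.from_euler('z',10,degrees=True).apply(off)
        x=u+[0,0,.033]+ori(ph,th).apply([0,0,.021])
        q,e,c=ik(x,ph,th)
        print(ph,th,off,q.round(2),(e*1000).round(0),round(c,1))
E
```

```text
[ 0.191  0.479  0.007  0.393 -0.199  0.378  0.072  0.034] [[-6.7, -9.5, 10.5], [-6.9, -7.5, -7.9], [-4.1, 4.1, -2.3], [-5.5, -1.8, -4.1], [3.8, 13.7, 4.0]]
10 40 (0, 0, 0) [-0.85  0.15 -1.03  0.08  0.56] [ 2. -1.  1.] 41.2
10 40 (0, 0, 0.03) [-0.85  0.06 -1.03  0.13  0.57] [ 1. -1.  1.] 14.6
10 40 (-0.1, 0, 0.03) [-1.12 -0.   -1.03  0.52  0.59] [ 3. -3.  3.] 171.6
10 40 (-0.05, 0, 0.03) [-0.98  0.02 -1.03  0.33  0.59] [ 2. -2.  2.] 78.2
10 40 (0, -0.1, 0.03) [-1.    0.2  -0.9   0.16  0.64] [ 0.  0. -0.] 0.0
10 42 (0, 0, 0) [-0.87  0.16 -1.03  0.09  0.59] [ 2. -2.  1.] 65.8
10 42 (0, 0, 0.03) [-0.88  0.07 -1.03  0.14  0.6 ] [ 1. -1.  1.] 31.1
10 42 (-0.1, 0, 0.03) [-1.15  0.02 -1.03  0.53  0.62] [ 3. -4.  3.] 213.0
10 42 (-0.05, 0, 0.03) [-1.    0.04 -1.03  0.34  0.62] [ 2. -2.  2.] 110.0
10 42 (0, -0.1, 0.03) [-1.03  0.2  -0.92  0.13  0.67] [ 0.  0. -0.] 0.0
10 45 (0, 0, 0) [-0.91  0.18 -1.03  0.1   0.64] [ 3. -2.  2.] 111.7
10 45 (0, 0, 0.03) [-0.91  0.1  -1.03  0.14  0.65] [ 2. -2.  1.] 66.3
10 45 (-0.1, 0, 0.03) [-1.19  0.05 -1.03  0.55  0.66] [ 3. -4.  3.] 280.4
10 45 (-0.05, 0, 
[... 2655 characters left out ...]
 0) [-0.24  0.79  0.02  1.49 -0.27] [ 0.  0. -0.] 0.0
190 42 (0, 0, 0.03) [-0.24  0.76  0.05  1.55 -0.27] [-0.  0.  0.] 0.0
190 42 (-0.1, 0, 0.03) [-0.3   0.59 -0.27  1.38 -0.31] [ 0. -0. -0.] 0.0
190 42 (-0.05, 0, 0.03) [-0.27  0.67 -0.12  1.46 -0.29] [-0.  0. -0.] 0.0
190 42 (0, -0.1, 0.03) [-0.36  0.83  0.19  1.59 -0.35] [ 0. -0.  0.] 0.0
190 45 (0, 0, 0) [-0.23  0.83  0.06  1.55 -0.28] [ 0. -0.  0.] 0.0
190 45 (0, 0, 0.03) [-0.23  0.8   0.09  1.6  -0.28] [ 0. -0. -0.] 0.0
190 45 (-0.1, 0, 0.03) [-0.29  0.63 -0.24  1.43 -0.32] [ 0. -0. -0.] 0.0
190 45 (-0.05, 0, 0.03) [-0.26  0.71 -0.09  1.51 -0.3 ] [ 0.  0. -0.] 0.0
190 45 (0, -0.1, 0.03) [-0.35  0.87  0.23  1.65 -0.36] [-0.  0. -0.] 0.0
```

Leaning out over the +x side (heading about 190°) is comfortable; the -x side runs into joint 3's limit. I'll check whether I can swing the held vial about the vertical in mid-air.

```bash
cat >> kin.py <<'E'
lo6=np.r_[lo,-3.14];hi6=np.r_[hi,3.14]
def fk6(q):
    P=q[1]-q[2]+q[3]; B=np.stack([[-np.sin(P),0,-np.cos(P)],[0,1,0],[np.cos(P),0,-np.sin(P)]],1)
    return fk(p,q[:5])[0],R.from_euler('z',q[0])*R.from_matrix(B)*R.from_euler('x',-q[4])*R.from_euler('z',q[5])
def ik6(x,r,s):
    def f(q):
        a,b=fk6(q); return np.r_[(a-x)/.001,(b.inv()*r).as_rotvec()*100]
    g=least_squares(f,np.clip(s,lo6+.01,hi6-.01),bounds=(lo6,hi6)); return g.x,g.cost
E
python3 - <<'E'
from kin import *
q0=np.array(get_state()["joint_pos"]); a,b=fk6(q0); x,r=st(); print((a-x).round(3),(b.inv()*r).as_rotvec(degrees=True).round(1))
for dirn in(1,-1):
  for u in([.45,.13,.2],[.5,.15,.2],[.5,.15,.3],[.45,.0,.4]):
    q=q0; out=[];
    for k in np.arange(0,171 if dirn>0 else 191,10):
        x,r=und(u,20+dirn*k); q,c=ik6(x,r,q); out.append((int(20+dirn*k),round(c,1),q.round(2).tolist()))
    print(dirn,u,max(o[1] for o in out)); 
    for o in out[::3]: print('  ',o)
E
```

```text
[0.005 0.011 0.007] [ 0. -0.  0.]
1 [0.45, 0.13, 0.2] 2.0
   (20, np.float64(0.0), [-0.09, -0.4, -0.95, 0.34, 0.28, -0.33])
   (50, np.float64(0.0), [-0.42, -0.22, -0.84, 0.7, 0.7, -1.19])
   (80, np.float64(0.0), [-0.43, 0.05, -0.6, 1.13, 0.71, -1.89])
   (110, np.float64(0.0), [-0.31, 0.28, -0.31, 1.48, 0.56, -2.37])
   (140, np.float64(0.0), [-0.15, 0.47, -0.04, 1.72, 0.36, -2.71])
   (170, np.float64(0.0), [0.02, 0.59, 0.16, 1.87, 0.14, -2.99])
1 [0.5, 0.15, 0.2] 0.4
   (20, np.float64(0.0), [-0.0, -0.26, -0.87, 0.26, 0.23, -0.26])
   (50, np.float64(0.0), [-0.3, -0.11, -0.76, 0.58, 0.66, -1.05])
   (80, np.float64(0.0), [-0.34, 0.14, -0.5, 1.07, 0.72, -1.78])
   (110, np.float64(0.0), [-0.25, 0.37, -0.18, 1.48, 0.59, -2.31])
   (140, np.float64(0.0), [-0.11, 0.57, 0.13, 1.77, 0.38, -2.68])
   (170, np.float64(0.0), [0.05, 0.71, 0.38, 1.96, 0.15, -2.97])
1 [0.5, 0.15, 0.3] 0.4
   (20, np.float64(0.0), [-0.0, -0.33, -0.65, 0.55, 0.23, -0.26])
   (50, np.float64(0.0), [-0.3, -0.18, -0.55, 0.86, 0.66, -1.05])
   (80, np.float64(0.0), [-0.34, 0.07, -0.31, 1.33, 0.72, -1.78])
   (110,
[... 1847 characters left out ...]
 -0.7, 1.92])
   (-100, np.float64(0.0), [0.51, 0.51, 0.28, 1.87, -0.54, 2.41])
   (-130, np.float64(0.0), [0.37, 0.69, 0.59, 2.14, -0.32, 2.76])
   (-160, np.float64(0.0), [0.21, 0.77, 0.74, 2.27, -0.09, 3.05])
-1 [0.45, 0.0, 0.4] 12.1
   (20, np.float64(0.0), [-0.64, -0.42, -0.45, 1.09, 0.59, -0.84])
   (-10, np.float64(0.0), [-0.13, -0.47, -0.47, 0.84, -0.04, 0.04])
   (-40, np.float64(0.0), [0.29, -0.27, -0.35, 1.03, -0.6, 0.86])
   (-70, np.float64(0.0), [0.38, -0.0, -0.13, 1.48, -0.73, 1.63])
   (-100, np.float64(0.0), [0.31, 0.24, 0.15, 1.89, -0.63, 2.2])
   (-130, np.float64(0.0), [0.18, 0.44, 0.44, 2.17, -0.44, 2.59])
   (-160, np.float64(1.2), [0.01, 0.57, 0.64, 2.34, -0.22, 2.89])
```

```bash
cat > path.py <<'E'
from kin import *
z=np.load("top.npz")["P"]
for n,(u,v) in dict(capA=(238,218),capB=(336,211),wash=(223,140),grad=(388,166),beaker=(167,172)).items(): print(n,z[v,u].round(3))
N=np.array([.4705,-.139,.016]); X=R.from_euler('z',10,degrees=True)
W=[([.47,.15,.22],20),([.5,.15,.25],-45),([.5,.15,.25],-110),([.52,.13,.25],-150),([.56,.0,.22],-168),(N+X.apply([.11,0,.08]),-170),(N+X.apply([.0,0,.03]),-170),(N,-170)]
q=np.array(get_state()["joint_pos"])
for u,ph in W:
    x,r=und(u,ph); q,c=ik6(x,r,q); print(np.round(u,3),ph,x.round(3),round(c,1),q.round(2))
E
python3 path.py
python3 - <<'E'
from h import *
f=st()
for u,ph in[([.47,.15,.22],20),([.5,.15,.25],-15),([.5,.15,.25],-45)]: print(delta(*und(u,ph)))
f=und([.5,.15,.25],-45)
for ph in(-80,-110): print(delta(*und([.5,.15,.25],ph),frm=f))
E
```

```text
capA [0.539 0.029 0.076]
capB [ 0.555 -0.279  0.064]
wash [0.771 0.069 0.13 ]
grad [ 0.669 -0.401  0.192]
beaker [0.701 0.261 0.008]
[0.47 0.15 0.22] 20 [0.482 0.155 0.238] 0.0 [-0.   -0.35 -0.87  0.35  0.23 -0.26]
[0.5  0.15 0.25] -45 [0.51  0.141 0.268] 0.0 [ 0.61  0.09 -0.41  0.92 -0.72  1.35]
[0.5  0.15 0.25] -110 [0.496 0.137 0.268] 0.0 [ 0.47  0.58  0.27  1.85 -0.47  2.54]
[0.52 0.13 0.25] -150 [0.509 0.123 0.268] 0.0 [ 0.23  0.78  0.63  2.13 -0.19  2.93]
[0.56 0.   0.22] -168 [ 0.547 -0.004  0.238] 0.0 [-0.03  0.86  0.71  2.14 -0.15  2.97]
[ 0.579 -0.12   0.096] -170 [ 0.566 -0.123  0.114] 0.0 [-0.19  0.96  0.59  1.9  -0.23  2.87]
[ 0.47  -0.139  0.046] -170 [ 0.457 -0.142  0.064] 0.0 [-0.24  0.76  0.05  1.55 -0.27  2.83]
[ 0.47  -0.139  0.016] -170 [ 0.457 -0.142  0.034] 0.0 [-0.24  0.79  0.03  1.5  -0.27  2.83]
([-0.0798, -0.0021, 0.0152], [-0.1, -0.49, -0.09])
([-0.1194, -0.0199, 0.0103], [23.22, -0.46, 26.01])
([-0.1157, -0.0247, 0.0069], [43.2, -0.41, 48.39])
([0.0014, -0.0078, -0.0013], [23.42, 0.01, 26.01])
([0.0051, -0.0126, -0.0046], [43.5, 0.02, 48.3])
```

Call:
drive_tool --deltas '[[[150, -0.04, -0.001, 0.007, 0, 0, 0], [150, -0.08, -0.002, 0.015, 0, 0, 0], [150, -0.1, -0.01, 0.012, 4.7, -0.1, 5.2], [150, -0.115, -0.015, 0.01, 9.3, -0.2, 10.4], [150, -0.119, -0.018, 0.01, 14, -0.3, 15.6], [150, -0.119, -0.019, 0.01, 18.6, -0.4, 20.8], [150, -0.119, -0.02, 0.01, 23.2, -0.4, 26], [150, -0.119, -0.021, 0.009, 28, -0.4, 31.3], [150, -0.118, -0.022, 0.009, 33, -0.4, 37], [150, -0.117, -0.023, 0.008, 38, -0.4, 42.6], [150, -0.116, -0.025, 0.007, 43.2, -0.4, 48.4], [150, -0.116, -0.025, 0.007, 43.2, -0.4, 48.4]]]'

```text
clock: 8.2
tcp_pos: [0.5119, 0.1447, 0.2652]
orientation: [0.329, 0.357, 0.863, -0.138]
wrist_force: [0.1, 0.2, -1.8]
finger_gap: 0.0412
grip_force: 31.1
```

Run:
```python
from h import *
s=get_state(); print(np.round(s["joint_pos"],2),s["finger_gap"],s["grip_force"],st()[0])
for u,ph in[([.5,.15,.25],-80),([.5,.15,.25],-110),([.52,.13,.25],-150)]: print(delta(*und(u,ph)))
```

```text
[ 0.49  0.06 -0.38  0.87 -0.69  1.18] 0.04116072499276495 31.133075952529907 [0.51191686 0.14465728 0.26521502]
([-0.0009, -0.0117, -0.0022], [23.52, -0.08, 26.45])
([0.0029, -0.0164, -0.0056], [43.58, -0.01, 48.76])
([-0.0115, -0.0177, 0.0073], [70.34, 0.09, 78.49])
```

Call:
drive_tool --deltas '[[[150, 0, -0.004, -0.001, 6.2, 0, 7], [150, 0, -0.007, -0.001, 12.4, 0, 13.9], [150, -0.001, -0.01, -0.002, 18.6, 0, 20.8], [150, 0, -0.012, -0.002, 24.8, 0, 27.7], [150, 0.001, -0.013, -0.003, 31, 0, 34.6], [150, 0.002, -0.015, -0.004, 37.2, 0, 41.5], [150, 0.003, -0.016, -0.005, 43.5, 0, 48.6], [150, 0, -0.017, -0.002, 50, 0, 55.8], [150, -0.004, -0.017, 0.001, 57, 0, 63.6], [150, -0.008, -0.018, 0.004, 64, 0, 71.4], [150, -0.0115, -0.018, 0.007, 70.3, 0, 78.4], [150, -0.0115, -0.018, 0.007, 70.3, 0, 78.4]]]'

```text
clock: 9.7
tcp_pos: [0.5089, 0.1191, 0.2674]
orientation: [0.09, 0.904, 0.237, -0.345]
wrist_force: [0.3, 0.3, -1.4]
finger_gap: 0.0413
grip_force: 31.2
```

Run:
```python
from h import *
s=get_state(); print(np.round(s["joint_pos"],2),s["finger_gap"],s["grip_force"],st()[0])
N=np.array([.4705,-.139,.016]); X=R.from_euler('z',10,degrees=True)
for u,ph in[([.56,.0,.22],-168),(N+X.apply([.11,0,.08]),-170)]: print(delta(*und(u,ph)))
```

```text
[ 0.2   0.85  0.78  2.2  -0.21  2.9 ] 0.041322553482003484 31.211580634117126 [0.50886444 0.11905066 0.26741815]
([-0.0001, 0.1256, 0.0401], [11.92, -0.17, 13.31])
([0.051, 0.2389, 0.1607], [13.26, -0.17, 14.8])
```

Call:
drive_tool --deltas '[[[150, 0, 0.04, 0.013, 4, 0, 4.4], [150, 0, 0.08, 0.026, 8, 0, 8.9], [150, 0, 0.125, 0.04, 11.9, -0.1, 13.3], [150, 0.012, 0.155, 0.07, 12.3, -0.2, 13.7], [150, 0.025, 0.183, 0.1, 12.7, -0.2, 14.1], [150, 0.038, 0.21, 0.13, 13, -0.2, 14.5], [150, 0.051, 0.239, 0.161, 13.3, -0.2, 14.8], [150, 0.051, 0.239, 0.161, 13.3, -0.2, 14.8], [150, 0.051, 0.239, 0.161, 13.3, -0.2, 14.8]]]'

```text
clock: 10.82
tcp_pos: [0.5643, -0.1205, 0.1162]
orientation: [0.031, 0.93, 0.079, -0.357]
wrist_force: [-0.2, 0.0, 0.1]
finger_gap: 0.041
grip_force: 31.2
```

Run:
```python
from h import *
s=get_state(); print(np.round(s["joint_pos"],2),s["finger_gap"],s["grip_force"],st()[0],st()[1].as_matrix().round(3).tolist())
N=np.array([.4705,-.139,.016]); X=R.from_euler('z',10,degrees=True)
print(delta(*und(N+X.apply([0,0,.035]),-170)),delta(*und(N+X.apply([.11,0,.08]),-170)))
for n in("wrist","scene","top"):
    im,P=cloud(n); np.savez(n+"2",im=im,P=P)
    if n=="wrist": cv2.imwrite("pics/w3.png",im[...,::-1])
    if n=="scene": cv2.imwrite("pics/s3.png",cv2.resize(im[70:250,120:320,::-1],None,fx=3.2,fy=3.2,interpolation=cv2.INTER_CUBIC))
```

```text
[-0.22  1.03  0.76  2.   -0.26  2.85] 0.041033707999650317 31.185901165008545 [ 0.5643489  -0.12052255  0.11624416] [[0.732, 0.169, -0.66], [0.125, -0.986, -0.113], [-0.67, 0.001, -0.743]]
([-0.0489, 0.0032, 0.1084], [0.16, 0.04, 0.11]) ([0.0026, 0.0027, 0.0013], [0.16, 0.04, 0.11])
```

View pics/w3.png

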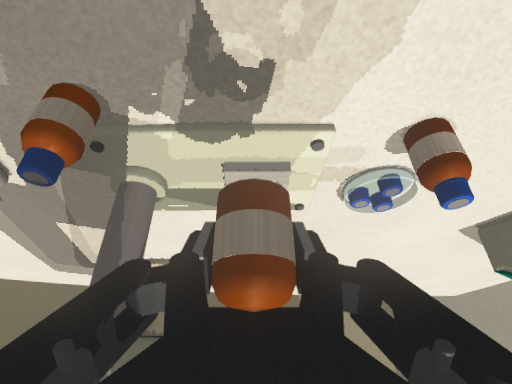

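The wrist view shows the held vial at (254,240) lined up with the nest block (222–290, 172), and the bystanders are clear. I'll measure both in the same view.

Run:
```python
from h import *
from scipy.optimize import least_squares
x,r=st()
V=x+R.from_euler('z',-200,degrees=True).apply(G[3]-G[0]); print("pred underside",V.round(4))
for n in("wrist2","scene2","top2"):
    P=np.load(n+".npz")["P"].reshape(-1,3)
    d=np.hypot(P[:,0]-V[0],P[:,1]-V[1])<.03
    k=P[d&(P[:,2]>V[2]+.003)&(P[:,2]<V[2]+.047)]
    if n[0]=="w": k=k[np.abs(np.hypot(k[:,0]-V[0],k[:,1]-V[1])-.021)<.006]
    f=least_squares(lambda c:np.hypot(k[:,0]-c[0],k[:,1]-c[1])-.021,V[:2],loss="soft_l1",f_scale=.001) if len(k)>20 else None
    if f is not None: print(n,len(k),f.x.round(4),np.abs(f.fun).mean().round(4))
    k=P[d&(P[:,2]>V[2]+.078)&(P[:,2]<V[2]+.09)]; 
    if len(k): print(' captop',len(k),((k.min(0)+k.max(0))/2).round(4),k[:,2].max())
    k=P[(np.hypot(P[:,0]-.4705,P[:,1]+.139)<.055)&(P[:,2]>.019)&(P[:,2]<.03)]
    if len(k): print(' nest',len(k),np.median(k[:,2]).round(4),cv2.minAreaRect((k[:,:2]*1000).astype(np.float32)),k.min(0).round(3),k.max(0).round(3))
# recess centre from original scene cloud
P=np.load("scene.npz")["P"].reshape(-1,3)
X=R.from_euler('z',-10,degrees=True).apply(P-[.4705,-.139,0]); 
k=X[(np.abs(X[:,0])<.045)&(np.abs(X[:,1])<.045)&(X[:,2]>.02)&(X[:,2]<.03)]; print(np.percentile(k,[1,99],axis=0).round(4))
k=X[(np.abs(X[:,0])<.045)&(np.abs(X[:,1])<.045)&(X[:,2]>.0135)&(X[:,2]<.0185)&(np.hypot(X[:,0],X[:,1])<.027)]; print('floor',len(k),k.min(0),k.max(0))
```

```text
pred underside [ 0.5779 -0.1173  0.0995]
wrist2 7747 [ 0.576  -0.1176] 0.0008
 nest 807 0.023 ((484.091796875, -136.92300415039062), (36.61005783081055, 66.03825378417969), 9.375848770141602) [ 0.471 -0.172  0.019] [ 0.506 -0.102  0.024]
 nest 46 0.0223 ((457.41497802734375, -116.89313507080078), (47.67083740234375, 16.246152877807617), 8.611001968383789) [ 0.433 -0.127  0.019] [ 0.48  -0.106  0.026]
[[-0.0334 -0.0328  0.0201]
 [ 0.0337  0.0323  0.0259]]
floor 88 [-0.02571499 -0.02379597  0.01357095] [0.01750778 0.02182556 0.01835024]
```

View pics/s3.png

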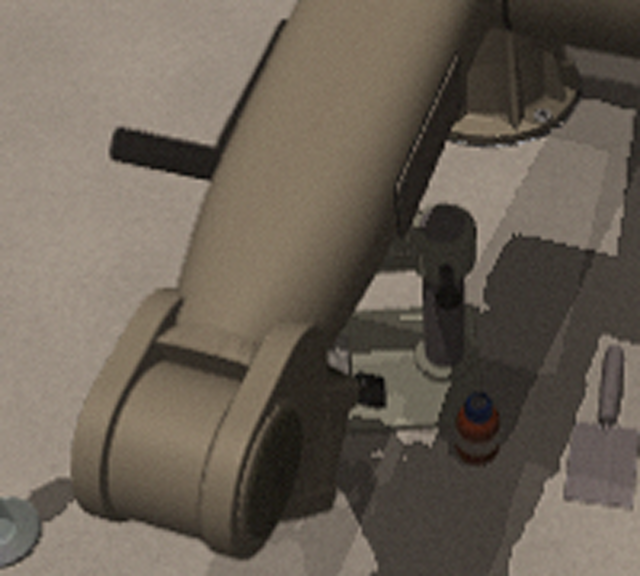

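The scene view shows the forearm above the press and clear of the lever. Vial-to-nest offset is (-0.1065, -0.0217), consistent across sources. Slide in at 22 mm above the block.

Run:
```python
from h import *
p,r=st(); print(r.apply([-.1065,-.0217,-.0535],inverse=True).round(4), r.apply([-.1065,-.0217,0],inverse=True).round(4))
```

```text
[-0.045   0.0033  0.1124] [-0.0808  0.0034  0.0727]
```

Call:
drive_tool --deltas '[[[150, 0.018, 0, 0.02, 0, 0, 0], [150, 0.036, 0, 0.04, 0, 0, 0], [150, 0.02, 0.001, 0.055, 0, 0, 0], [150, 0.004, 0.001, 0.069, 0, 0, 0], [150, -0.012, 0.002, 0.083, 0, 0, 0], [150, -0.028, 0.003, 0.098, 0, 0, 0], [150, -0.04, 0.003, 0.108, 0, 0, 0], [150, -0.045, 0.003, 0.1125, 0, 0, 0], [150, -0.045, 0.003, 0.1125, 0, 0, 0], [150, -0.045, 0.003, 0.1125, 0, 0, 0]]]'

```text
clock: 12.22
tcp_pos: [0.4581, -0.1427, 0.0623]
orientation: [0.031, 0.93, 0.078, -0.357]
wrist_force: [0.4, 0.9, -1.0]
finger_gap: 0.0415
grip_force: 31.1
```

Run:
```python
from h import *
from scipy.optimize import least_squares
s=get_state(); x,r=st(); print(x,np.round(s["joint_pos"],2),s["grip_force"],np.round(s["wrist_force"],1))
V=x+R.from_euler('z',-200,degrees=True).apply(G[3]-G[0]); print("pred underside",V.round(4))
im,P=cloud("wrist"); cv2.imwrite("pics/w4.png",im[...,::-1]); P=P.reshape(-1,3)
k=P[(P[:,2]>V[2]+.003)&(P[:,2]<V[2]+.047)]; k=k[np.abs(np.hypot(k[:,0]-V[0],k[:,1]-V[1])-.021)<.005]
print(least_squares(lambda c:np.hypot(k[:,0]-c[0],k[:,1]-c[1])-.021,V[:2],loss="soft_l1",f_scale=.001).x.round(4))
k=P[(np.hypot(P[:,0]-.4705,P[:,1]+.139)<.055)&(P[:,2]>.02)&(P[:,2]<.028)]
print(len(k),np.median(k[:,2]),cv2.minAreaRect((k[:,:2]*1000).astype(np.float32)))
print(r.apply([0,0,-.01],inverse=True).round(4))
```

```text
[ 0.45814496 -0.14265205  0.06229622] [-0.28  0.83  0.22  1.64 -0.3   2.8 ] 31.140015721321106 [ 0.4  0.9 -1. ]
pred underside [ 0.4712 -0.1396  0.0448]
[ 0.4698 -0.1398]
4024 0.023317489063837155 ((468.8479919433594, -139.64166259765625), (67.18696594238281, 66.57286071777344), 9.800846099853516)
[ 0.0067 -0.      0.0074]
```

View pics/w4.png

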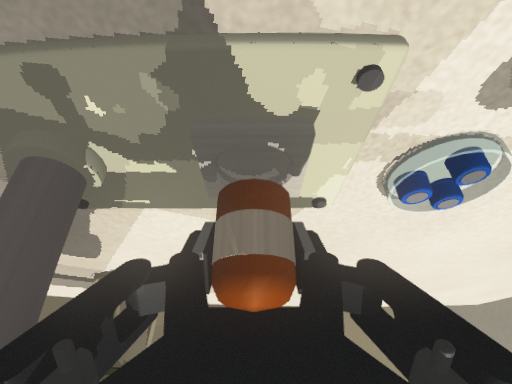

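The recess shows behind the vial at (254,160). In this view the vial and the block centre agree within 1 mm, so I'll lower.

Call:
drive_tool --deltas '[[[150, 0.0035, 0, 0.0037, 0, 0, 0], [150, 0.007, 0, 0.0074, 0, 0, 0], [150, 0.0105, 0, 0.011, 0, 0, 0], [150, 0.013, 0, 0.0145, 0, 0, 0], [150, 0.0155, 0, 0.017, 0, 0, 0], [150, 0.0165, 0, 0.0182, 0, 0, 0], [150, 0.0165, 0, 0.0182, 0, 0, 0]]]'

```text
clock: 13.15
tcp_pos: [0.4574, -0.1429, 0.0376]
orientation: [0.03, 0.93, 0.077, -0.358]
wrist_force: [0.5, -0.4, -0.5]
finger_gap: 0.0414
grip_force: 31.1
```

Call:
drive_tool --deltas '[[[150, 0.0007, 0, 0.0007, 0, 0, 0], [150, 0.0013, 0, 0.0015, 0, 0, 0], [150, 0.0017, 0, 0.0019, 0, 0, 0], [150, 0.002, 0, 0.0022, 0, 0, 0], [150, 0.002, 0, 0.0022, 0, 0, 0]]]'

```text
clock: 13.78
tcp_pos: [0.4574, -0.1429, 0.0347]
orientation: [0.03, 0.93, 0.077, -0.358]
wrist_force: [0.4, -0.3, -0.9]
finger_gap: 0.0412
grip_force: 31.1
```

Call:
drive_tool --deltas '[[[150, 0.0005, 0, 0.0005, 0, 0, 0], [150, 0.0009, 0, 0.001, 0, 0, 0], [150, 0.0009, 0, 0.001, 0, 0, 0]]]'

```text
clock: 14.15
tcp_pos: [0.4575, -0.1429, 0.0336]
orientation: [0.031, 0.93, 0.077, -0.358]
wrist_force: [0.7, 0.4, 0.7]
finger_gap: 0.0412
grip_force: 31.4
```

Call:
drive_tool --deltas '[[[150, 0.0004, 0, 0.0004, 0, 0, 0], [150, 0.0007, 0, 0.0007, 0, 0, 0], [150, 0.0007, 0, 0.0007, 0, 0, 0]]]'

```text
clock: 14.52
tcp_pos: [0.4574, -0.1429, 0.0335]
orientation: [0.031, 0.93, 0.077, -0.358]
wrist_force: [-0.3, -0.1, 6.4]
finger_gap: 0.0409
grip_force: 31.8
```

Contact at 6.4 N with the underside at about 16 mm, so it is seated. Release.

Call:
drive_tool --deltas '[[[140, 0, 0, 0, 0, 0, 0], [130, 0, 0, 0, 0, 0, 0], [120, 0, 0, 0, 0, 0, 0], [110, 0, 0, 0, 0, 0, 0], [100, 0, 0, 0, 0, 0, 0], [80, 0, 0, 0, 0, 0, 0], [60, 0, 0, 0, 0, 0, 0], [60, 0, 0, 0, 0, 0, 0], [60, 0, 0, 0, 0, 0, 0], [60, 0, 0, 0, 0, 0, 0]]]'

```text
clock: 15.78
tcp_pos: [0.4575, -0.1429, 0.0324]
orientation: [0.03, 0.93, 0.077, -0.358]
wrist_force: [-0.1, 0.3, 0.7]
finger_gap: 0.0655
grip_force: 0.0
```

Run:
```python
from h import *
from scipy.optimize import least_squares
V=np.array([.4705,-.1396,.016])
im,P=cloud("wrist"); cv2.imwrite("pics/w5.png",im[...,::-1]); P=P.reshape(-1,3)
for lo,hi in((.028,.04),(.045,.062)):
    k=P[(P[:,2]>lo)&(P[:,2]<hi)]; k=k[np.abs(np.hypot(k[:,0]-V[0],k[:,1]-V[1])-.021)<.005]
    print(len(k),least_squares(lambda c:np.hypot(k[:,0]-c[0],k[:,1]-c[1])-.021,V[:2],loss="soft_l1",f_scale=.001).x.round(4))
print(get_state()["finger_gap"],get_state()["grip_force"],np.round(get_state()["joint_pos"],2))
```

```text
1644 [ 0.469 -0.14 ]
3050 [ 0.469  -0.1401]
0.06522693384222027 0.0 [-0.29  0.86  0.19  1.59 -0.3   2.8 ]
```

View pics/w5.png

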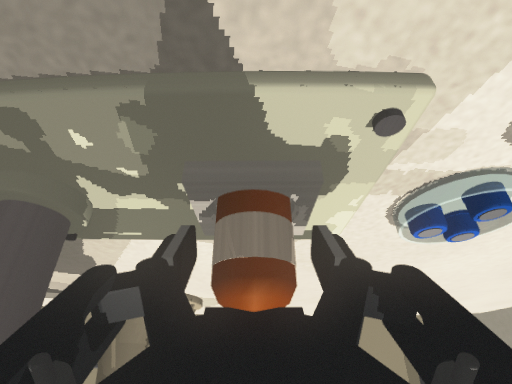

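The vial stands upright in the recess, released (no grip force, gap 65 mm), with its axis within about 1.5 mm of the nest. Back off along the tool axis, then rise.

Call:
drive_tool --deltas '[[[60, 0, 0, -0.01, 0, 0, 0], [60, 0, 0, -0.03, 0, 0, 0], [60, 0, 0, -0.05, 0, 0, 0], [60, 0, 0, -0.075, 0, 0, 0], [60, 0, 0, -0.1, 0, 0, 0], [60, 0, 0, -0.125, 0, 0, 0], [60, 0, 0, -0.15, 0, 0, 0], [60, 0, 0, -0.15, 0, 0, 0]]]'

```text
clock: 16.82
tcp_pos: [0.5581, -0.1259, 0.1446]
orientation: [0.031, 0.931, 0.077, -0.356]
wrist_force: [0.2, -0.7, 0.4]
finger_gap: 0.0653
grip_force: 0.0
```

Run:
```python
from h import *
from scipy.optimize import least_squares
p,r=st(); s=get_state(); print(p.round(3),np.round(s["joint_pos"],2))
D=R.from_matrix(np.array([[np.cos(np.radians(10)),np.sin(np.radians(10)),0],[np.sin(np.radians(10)),-np.cos(np.radians(10)),0],[0,0,-1]]).T)
print(D.as_matrix().round(2).tolist())
a=(p+[.0,0,.26],r); print(delta(*a)); b=(np.array([.52,-.19,.42]),D); print(delta(*b)); c=(np.array([.487,-.233,.36]),D); print(delta(*c,frm=b))
V=np.array([.4705,-.1396,.016]); im,P=cloud("wrist"); np.savez("w6",im=im,P=P); cv2.imwrite("pics/w6.png",im[...,::-1]); P=P.reshape(-1,3)
for lo,hi,rr in((.028,.06,.021),(.085,.096,.0125)):
    k=P[(P[:,2]>lo)&(P[:,2]<hi)]; k=k[np.abs(np.hypot(k[:,0]-V[0],k[:,1]-V[1])-rr)<.005]
    print(len(k),least_squares(lambda c:np.hypot(k[:,0]-c[0],k[:,1]-c[1])-rr,V[:2],loss="soft_l1",f_scale=.001).x.round(4))
k=P[np.hypot(P[:,0]-V[0],P[:,1]-V[1])<.01]; print(np.percentile(k[(k[:,2]<.13)][:,2],98))
```

```text
[ 0.558 -0.126  0.145] [-0.23  1.    0.77  2.03 -0.26  2.84]
[[0.98, 0.17, 0.0], [0.17, -0.98, 0.0], [0.0, 0.0, -1.0]]
([-0.1737, 0.0007, -0.1934], [0.0, 0.0, 0.0])
([-0.2198, 0.0576, -0.1725], [-0.01, 41.93, -0.46])
([-0.04, 0.0366, 0.06], [0.0, 0.0, 0.0])
975 [ 0.4692 -0.1399]
268 [ 0.469 -0.14 ]
0.09973033433725234
```

Call:
drive_tool --deltas '[[[60, -0.02, 0, -0.022, 0, 4, 0], [100, -0.04, 0, -0.044, 0, 10, 0], [150, -0.07, 0, -0.078, 0, 17, 0], [200, -0.1, 0, -0.112, 0, 24, 0], [255, -0.135, 0, -0.15, 0, 31, 0], [255, -0.174, 0, -0.193, 0, 38, -0.3], [255, -0.19, 0.02, -0.186, 0, 41.9, -0.5], [255, -0.205, 0.04, -0.18, 0, 41.9, -0.5], [255, -0.22, 0.058, -0.172, 0, 41.9, -0.5], [255, -0.22, 0.058, -0.172, 0, 41.9, -0.5]]]'

```text
clock: 18.12
tcp_pos: [0.5176, -0.1919, 0.4185]
orientation: [-0.001, 0.996, 0.086, -0.002]
wrist_force: [0.1, -0.1, -0.0]
finger_gap: 0.0004
grip_force: 0.0
```

Run:
```python
from h import *
p,r=st(); s=get_state(); print(p.round(3),np.round(s["joint_pos"],2),s["finger_gap"],r.as_matrix().round(3).tolist())
im,P=cloud("wrist"); cv2.imwrite("pics/w7.png",im[...,::-1]); col=im.reshape(-1,3).astype(int); q=P.reshape(-1,3)
X=R.from_euler('z',-10,degrees=True).apply(q-[.4695,-.1396,0])
m=(np.abs(X[:,0])<.04)&(X[:,1]<-.045)&(X[:,1]>-.16)&(X[:,2]>.25)&(X[:,2]<.36)
k=X[m]; print(len(k),np.percentile(k,[1,50,99],axis=0).round(3))
for y in(-.12,-.1,-.08,-.06):
    j=k[np.abs(k[:,1]-y)<.004]
    if len(j): print(y,len(j),np.percentile(j[:,0],[2,98]).round(4),np.percentile(j[:,2],98).round(4))
```

```text
[ 0.518 -0.192  0.419] [-0.5   0.31  0.5   1.76 -0.    2.47] 0.00039337316876966304 [[0.985, 0.171, -0.005], [0.171, -0.985, 0.001], [-0.004, -0.002, -1.0]]
2226 [[-0.011 -0.132  0.296]
 [ 0.006 -0.097  0.324]
 [ 0.013 -0.046  0.339]]
-0.12 271 [-0.0112  0.0123] 0.3389
-0.1 251 [-0.0111  0.0123] 0.3308
-0.08 185 [-0.005   0.0127] 0.3225
-0.06 108 [0.0028 0.0129] 0.3132
```

View pics/w7.png

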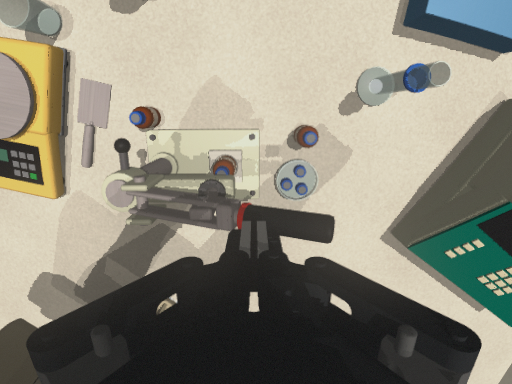

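The grip is at about (285,225), red collar at (240,213). The vial stands under the ram at (222,168). In the press frame the grip is centred at x≈0, so I'll move above it.

Call:
drive_tool --deltas '[[[255, -0.019, 0.019, 0, 0, 0, 0], [255, -0.038, 0.038, 0.02, 0, 0, 0], [255, -0.038, 0.038, 0.05, 0, 0, 0], [255, -0.038, 0.038, 0.072, 0, 0, 0], [255, -0.038, 0.038, 0.072, 0, 0, 0]]]'

```text
clock: 18.8
tcp_pos: [0.4871, -0.2334, 0.3446]
orientation: [-0.002, 0.996, 0.087, -0.004]
wrist_force: [-0.3, 0.9, 0.4]
finger_gap: -0.0001
grip_force: 0.0
```

Call:
drive_tool --deltas '[[[255, 0, 0, 0.008, 0, 0, 0], [255, 0, 0, 0.018, 0, 0, 0], [255, 0, 0, 0.03, 0, 0, 0], [255, 0, 0, 0.042, 0, 0, 0], [255, 0, 0, 0.055, 0, 0, 0], [255, 0, 0, 0.068, 0, 0, 0], [255, 0, 0, 0.08, 0, 0, 0], [255, 0, 0, 0.09, 0, 0, 0], [255, 0, 0, 0.1, 0, 0, 0], [255, 0, 0, 0.1, 0, 0, 0]]]'

```text
clock: 20.05
tcp_pos: [0.4884, -0.2362, 0.2475]
orientation: [0.001, 0.996, 0.087, -0.001]
wrist_force: [1.3, -3.3, 5.3]
finger_gap: -0.0001
grip_force: 2.8
```

Call:
drive_tool --deltas '[[[255, -0.001, 0, 0.01, 0, 0, 0], [255, -0.001, 0, 0.02, 0, 0, 0], [255, -0.001, 0, 0.03, 0, 0, 0], [255, -0.001, 0, 0.037, 0, 0, 0], [255, -0.001, 0, 0.044, 0, 0, 0], [255, -0.001, 0, 0.048, 0, 0, 0], [255, -0.001, 0, 0.048, 0, 0, 0]]]'

```text
clock: 20.92
tcp_pos: [0.4875, -0.2338, 0.2008]
orientation: [-0.001, 0.996, 0.088, -0.0]
wrist_force: [0.3, 2.5, 8.9]
finger_gap: -0.0001
grip_force: 3.9
```

Call:
drive_tool --deltas '[[[255, 0, 0, 0.002, 0, 0, 0], [255, 0, 0, 0.004, 0, 0, 0], [255, 0, 0, 0.006, 0, 0, 0], [255, 0, 0, 0.006, 0, 0, 0]]]'

```text
clock: 21.42
tcp_pos: [0.4875, -0.234, 0.1955]
orientation: [-0.001, 0.996, 0.088, 0.0]
wrist_force: [-0.2, 4.2, 13.2]
finger_gap: 0.0003
grip_force: 6.0
```

Call:
drive_tool --deltas '[[[255, 0, 0, 0.002, 0, 0, 0], [255, 0, 0, 0.004, 0, 0, 0], [255, 0, 0, 0.005, 0, 0, 0], [255, 0, 0, 0.005, 0, 0, 0]]]'

```text
clock: 21.92
tcp_pos: [0.4875, -0.2333, 0.192]
orientation: [-0.001, 0.996, 0.088, 0.001]
wrist_force: [-2.6, 7.4, 23.8]
finger_gap: 0.0
grip_force: 9.9
```

Call:
drive_tool --deltas '[[[255, 0, 0, 0.002, 0, 0, 0], [255, 0, 0, 0.003, 0, 0, 0], [255, 0, 0, 0.003, 0, 0, 0]]]'

```text
clock: 22.3
tcp_pos: [0.4876, -0.2332, 0.1913]
orientation: [-0.0, 0.996, 0.088, 0.002]
wrist_force: [-7.0, 10.8, 37.1]
finger_gap: -0.0001
grip_force: 15.3
```

The force has risen sharply to 37 N at the expected stop height (0.191), so the lever is on its stop. Let it up.

Call:
drive_tool --deltas '[[[255, 0, 0, -0.003, 0, 0, 0], [255, 0, 0, -0.015, 0, 0, 0], [255, 0, 0, -0.03, 0, 0, 0], [255, 0, 0, -0.05, 0, 0, 0], [255, 0, 0, -0.07, 0, 0, 0], [255, 0, 0, -0.09, 0, 0, 0], [255, 0, 0, -0.11, 0, 0, 0], [255, 0, 0, -0.13, 0, 0, 0], [255, 0, 0, -0.155, 0, 0, 0], [255, 0, 0, -0.19, 0, 0, 0], [255, 0, 0, -0.23, 0, 0, 0], [255, 0, 0, -0.23, 0, 0, 0]]]'

```text
clock: 23.8
tcp_pos: [0.4874, -0.2349, 0.4174]
orientation: [-0.0, 0.996, 0.087, -0.001]
wrist_force: [0.5, -0.9, 0.3]
finger_gap: 0.0001
grip_force: 0.0
```

Run:
```python
from h import *
p,r=st(); print(p.round(3),np.round(get_state()["wrist_force"],1))
for n in("wrist","scene","top"):
    im,P=cloud(n); q=P.reshape(-1,3); 
    if n=="wrist": cv2.imwrite("pics/w8.png",im[...,::-1])
    k=q[(np.hypot(q[:,0]-.4695,q[:,1]+.1396)<.011)&(q[:,2]<.13)&(q[:,2]>.08)]
    if len(k): print(n,'cap z',len(k),np.percentile(k[:,2],[50,98]).round(4))
    X=R.from_euler('z',-10,degrees=True).apply(q-[.4695,-.1396,0]); m=(np.abs(X[:,0])<.03)&(X[:,2]>.15)&(X[:,2]<.36)
    for y in(-.12,-.1,-.08):
        j=X[m&(np.abs(X[:,1]-y)<.004)]
        if len(j): print(n,y,len(j),np.percentile(j[:,2],98).round(4))
```

```text
[ 0.487 -0.235  0.417] [ 0.5 -0.9  0.3]
wrist cap z 30 [0.0923 0.094 ]
wrist -0.12 273 0.3388
wrist -0.1 256 0.3308
wrist -0.08 226 0.3228
scene cap z 32 [0.0917 0.0945]
scene -0.12 35 0.3385
scene -0.1 38 0.3323
scene -0.08 35 0.3225
top -0.12 1 0.3261
top -0.1 2 0.3204
top -0.08 43 0.3241
```

Cap top is at 0.0925 m (16 + 76.5 mm, so home), and the lever is back at its original height. The arm is clear.

```bash
python3 -c "
from workcell import hand_in; print(hand_in())"
```

```text
the job is handed in; nothing more can be done
None
```

The vial stands upright and released in the nest with its cap pressed home and the lever back up, and the job is handed in (no verdict came back).

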